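# Open the orange dust port at the sandal maker's bench

### The arm

A 6-joint arm with a two-finger parallel gripper is mounted at the origin on the work surface. World frame = base frame: x ahead of the robot, y to its left, z up, the work surface at z = 0. Lengths are in m, angles in rad, forces in N, time in s.
With the tool pointing down it reaches from about 0.35 to 0.775 m from the base axis. Payload 5.5 kg.
Tool frame: the origin (TCP) lies midway between the tips of the shut fingers; the grasp point (between the pads) lies 19 mm behind it; z points along the fingers, y is the line along which they close (so a half turn about z gives the same grasp; the last joint's range is limited). The gripper opens to 85 mm and grips with 20 to 120 N. Pads are 22 mm wide; open, the fingers measure 114 mm over their backs; the gripper's body (76 mm by 85 mm) begins 54 mm behind the grasp point. The pads swing forward as they close: fully open they stand 13 mm farther back than shut.
Start: joints at [0.966, 0.313, 0.046, 1.304, 0, 1.431], TCP at [0.258, 0.514, 0.231] pointing down, gripper open.
Joint ranges: [-2.76, 2.76], [-0.86, 1.69], [-1.03, 1.26], [-2.2, 2.34], [-1.47, 1.5], [-3.14, 3.14]. Speed limits (rad/s): [2.57, 2.57, 3.14, 3.14, 3.14, 3.14].

### API

Orientations are given as a unit quaternion [w, x, y, z].
In Python, from workcell import telemetry, imaging, env gives the robot as it stands. The module is installed in compiled form; this text tells all that it offers.
- The arm moves only by the tool step_arm, never from a script. Its argument "moves" is a list of rows, each a list of 3 entries, a list of its own where there are three numbers: the shift along the tool's x, y, z in mm, then the turn, a rotation vector about the tool's x, y, z in rad, then the finger opening in mm, from 0 to 85.4. A call has 1 to 8 rows; each row is the pose to reach, as a shift and turn from the pose commanded when the call began, along the tool's axes at that moment; what a row does not reach only later rows make up. A row lasts 1/12 s, in which the tool goes at most 41.7 mm and 7.16 degrees, less where a joint would pass 70% of its speed; a pose out of reach is approached as far as the arm can. A call with a gripper value outside its range is refused whole. The fingers move at their own pace and stop on an object; "grip_force" is the grip in N (left out, the last holds). Time passes only in rows, so rows that repeat a pose let the fingers close. It gives the time, the measured TCP pose, the force, the opening and the grip force at its end, in the units of the state.
- telemetry.get_state(): the state, without advancing time (a new reading comes with each control period).
- imaging.read_camera(name): name is "side" or "top"; returns the picture (400x640x3 uint8, red, green, blue); there is no depth.
- imaging.camera_params(name): a dict with "camera_matrix" (3x3 intrinsics, pixels), "pose" (4x4, takes a point from camera to world coordinates). Camera axes: x right, y up, looking along -z (the intrinsics and any distortion apply to the point x, -y, -z); pixel columns grow to the right and rows downward; lengths in m; the calibration is good to about 2 mm. A picture is of the moment at which its call begins. camera_params takes no time and is no camera call.
- env.hand_in(): hands the job in; it is judged then, once.
The state is a dict: "clock": time; "joint_pos": joint angles; "qvel": joint speeds; "tau": joint torques, N m; "tcp_pos": TCP position; "orientation": TCP orientation; "wrist_force": force on the tool from outside, world axes, zero at the start; "ft_torque": the same for the moment, N m; "finger_gap": finger opening in m; "grip_force": force on a finger pad.
Only numpy, scipy, OpenCV 4.12 (cv2) and the standard library are available. Lean on these libraries where they do the work, as an engineer would, in place of code of your own. Each camera call takes 0.05 s, during which the arm holds its last target. There are 200 camera calls.

### The job

Open the dust port with the orange ring before the next sandal is planed: turn the slim orange ring until its pointer tab stands over the white index line on the port's foot, then let go. Do not touch the bare metal rings fixed above and below it, and leave the port with the blue ring as it is.

Things in the scene. Friction and masses are not known exactly. Their poses are not given: they have to be found in the camera images.
- orange_mouth: Two bare metal rings, fixed, 48 mm across, below (8 to 40 mm above the bench) and above (52 to 64 mm) the orange ring of an upright dust port. Origin: port axis at bench level; z up; x along the white index line painted on the port's round foot plate (120 mm across, 8 mm thick, dark) and dashed on the upper ring's top.
- orange_ring (a joint): Orange ring, 60 mm across (6 mm proud of the metal rings), 40 to 52 mm above the bench, on the port axis; tab 9 mm wide, 8 tall, reaching 46 mm from the axis. Value: angle (rad) from the white line to the tab, counter-clockwise from above positive; 0 = tab over the line = open. Starts at 0.6 to 1.2, turns -0.5 to 1.5; even friction 0.06 N m, no click, stays where left.
- blue_mouth: Two bare metal rings, fixed, 48 mm across, below (8 to 40 mm above the bench) and above (52 to 64 mm) the blue ring of an upright dust port. Origin: port axis at bench level; z up; x along the white index line painted on the port's round foot plate (120 mm across, 8 mm thick, dark) and dashed on the upper ring's top. Not to be touched.
- blue_tab (a point): Outer end of the blue ring's pointer tab, 46 mm from that port's axis and 46 mm above the bench (the blue ring has the same form and sizes as the orange one). It must stay where it is.
Mind the look-alikes: they are no part of the job. Leave any pink or purple look-alike of the part that bears orange_mouth alone.

How it is judged:
By the outcome, as a careful person would: the job done as asked, in the order asked, and still so for the second after the job is handed in, with the robot touching nothing.
It also fails if it takes over 30 s, if anything falls off the work surface, if the arm or the gripper's body presses on something with over 40 N, if the wrist force passes 120 N, or if a joint passes its speed limit or range.

## Working session

There is one attempt and no reset: what is moved stays moved. The work goes in short steps, Python scripts to look and compute and a tool call to move; the robot and the scene stay as the last step left them, time stands still between calls to the robot, and variables do not carry over. Pictures are saved under pics/ and viewed, at most 10 in all, crops included, and the job is handed in when it is done.

Besides the shell and the picture viewer there is one more tool, called after "Request:" in YAML: its name, and indented under it one key for each argument. step_arm: Moves the arm, as the interface text tells. Its arguments: {"type":"object","properties":{"moves":{"type":"array"},"grip_force":{"type":"number"}},"required":["moves"]}

```bash
mkdir -p pics
python3 - <<'E'
from workcell import telemetry, imaging
import cv2,numpy as np
for n in ("top","side"):
    im=imaging.read_camera(n); cv2.imwrite(f"pics/{n}0.png",im[:,:,::-1])
    p=imaging.camera_params(n); print(n,np.round(p["camera_matrix"],1).tolist(),np.round(p["pose"],3).tolist(),[k for k in p])
s=telemetry.get_state();print(s)
E
```

```text
top [[498.5, 0.0, 321.3], [0.0, 498.5, 200.8], [0.0, 0.0, 1.0]] [[-0.015, 0.99, -0.142, 0.411], [-1.0, -0.011, 0.028, 0.043], [0.026, 0.142, 0.989, 1.266], [0.0, 0.0, 0.0, 1.0]] ['camera_matrix', 'pose']
side [[467.6, 0.0, 315.5], [0.0, 467.6, 206.0], [0.0, 0.0, 1.0]] [[-0.959, 0.227, -0.169, 0.405], [-0.283, -0.765, 0.579, 0.633], [0.002, 0.603, 0.798, 0.889], [0.0, 0.0, 0.0, 1.0]] ['camera_matrix', 'pose']
{'clock': 0.1, 'joint_pos': array([9.66399770e-01, 3.13940339e-01, 4.51262926e-02, 1.30359899e+00,
       1.84236502e-06, 1.43117854e+00]), 'qvel': array([-0.00173104,  0.00045954,  0.00267916,  0.00032888, -0.00100499,
       -0.00039444]), 'tau': array([ 2.91434189e-03, -4.81725025e+01,  2.99244618e+01,  1.27468945e-02,
       -6.03873900e-05,  1.64893942e-05]), 'tcp_pos': array([0.25749529, 0.51363181, 0.23050326]), 'orientation': array([-2.94684068e-04,  2.30303260e-01,  9.73118572e-01, -7.52728739e-04]), 'wrist_force': array([-0.06441595,  0.27719064,  0.54570283]), 'ft_torque': array([ 0.00529164, -0.00757056,  0.01783868]), 'grip_force': 0.0, 'finger_gap': 0.08506963337788688}
```

View pics/top0.png

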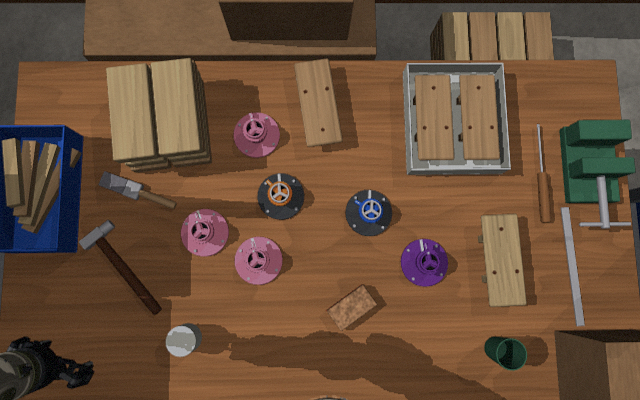

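View pics/side0.png

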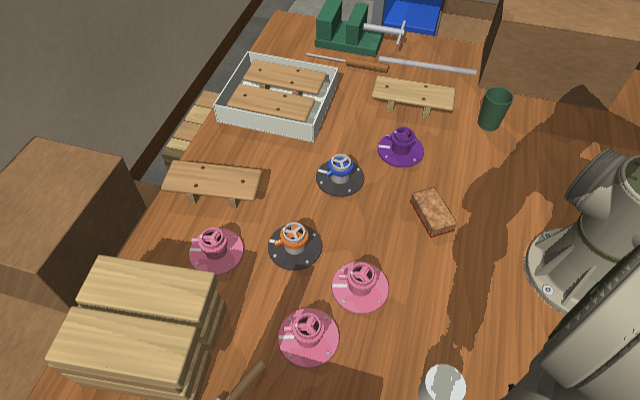

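The top view has the orange port at about px (280,196), its tab to the upper left at about (267,186) and its white line going up at about (282,180). The blue port is at (369,212), and pink/purple look-alikes surround them.

```bash
cat > h.py <<'E'
import numpy as np,cv2
from workcell import telemetry, imaging
def ray(n,uv,z):
    p=imaging.camera_params(n);K=p["camera_matrix"];T=p["pose"]
    d=np.linalg.solve(K,[uv[0],uv[1],1.]);d=T[:3,:3]@[d[0],-d[1],-d[2]];o=T[:3,3]
    return (o+d*(z-o[2])/d[2])
def proj(n,P):
    p=imaging.camera_params(n);T=p["pose"];q=T[:3,:3].T@(np.asarray(P)-T[:3,3]);q=p["camera_matrix"]@[q[0],-q[1],-q[2]];return q[:2]/q[2]
def masks(im,box):
    x0,y0,x1,y1=box;m0=np.zeros(im.shape[:2],np.uint8);m0[y0:y1,x0:x1]=255
    h=cv2.cvtColor(im,cv2.COLOR_RGB2HSV)
    o=cv2.inRange(h,(5,180,130),(20,255,255))&m0
    w=cv2.inRange(h,(0,0,170),(180,50,255))&m0
    d=cv2.inRange(h,(0,0,15),(180,110,85))&m0
    return o,w,d
E
python3 - <<'E'
from h import *
for n,box in (("top",(250,168,312,226)),("side",(262,215,330,275))):
    im=cv2.imread(f"pics/{n}0.png")[:,:,::-1].copy()
    o,w,d=masks(im,box)
    x0,y0,x1,y1=box
    c=im[y0:y1,x0:x1,::-1];vis=np.hstack([c]+[cv2.cvtColor(m[y0:y1,x0:x1],cv2.COLOR_GRAY2BGR) for m in (o,w)])
    cv2.imwrite(f"pics/c_{n}.png",cv2.resize(vis,None,fx=4,fy=4,interpolation=cv2.INTER_NEAREST))
    cs=max(cv2.findContours(d,cv2.RETR_EXTERNAL,cv2.CHAIN_APPROX_NONE)[0],key=cv2.contourArea)
    e=cv2.fitEllipse(cv2.convexHull(cs));print(n,e,"centre",ray(n,e[0],.008))
    for nm,m,z in (("o",o,.052),("w",w,.008)):
        k,l,st,ce=cv2.connectedComponentsWithStats(m)
        for i in range(1,k):
            if st[i,4]>3: print(nm,st[i].tolist(),ce[i].round(1),ray(n,ce[i],z).round(4))
E
cd pics; python3 -c "
import cv2,numpy as np
a=cv2.imread('c_top.png');b=cv2.imread('c_side.png');W=max(a.shape[1],b.shape[1])
f=lambda i:np.pad(i,((0,0),(0,W-i.shape[1]),(0,0)))
i=np.vstack([f(a),f(b)]);cv2.imwrite('c.png',i);print(i.shape)"
```

```text
top ((280.44329833984375, 196.02613830566406), (45.98626708984375, 46.835601806640625), 80.1146011352539) centre [0.60530663 0.11214539 0.008     ]
o [268, 180, 5, 7, 9] [270.2 183.3] [0.6305 0.1348 0.052 ]
o [268, 182, 24, 23, 84] [280.9 196.4] [0.5975 0.1085 0.052 ]
o [273, 188, 4, 5, 14] [275.  189.9] [0.6139 0.1231 0.052 ]
o [281, 189, 6, 5, 17] [284.  190.7] [0.6117 0.101  0.052 ]
o [276, 196, 6, 4, 18] [278.7 197.5] [0.5949 0.114  0.052 ]
w [278, 174, 3, 7, 13] [278.6 177.2] [0.6541 0.1167 0.008 ]
w [278, 186, 1, 4, 4] [278.  187.5] [0.6274 0.1183 0.008 ]
w [270, 188, 2, 7, 7] [270.3 191. ] [0.6186 0.138  0.008 ]
w [278, 192, 3, 2, 4] [279.  192.5] [0.6144 0.1158 0.008 ]
w [282, 193, 3, 3, 6] [283.  193.8] [0.6109 0.1056 0.008 ]
w [274, 194, 3, 4, 5] [274.8 195.6] [0.6066 0.1265 0.008 ]
side ((294.6491394042969, 246.68006896972656), (45.830223083496094, 53.38855743408203), 82.77780151367188) centre [0.60449676 0.11581962 0.008     ]
o [291, 227, 5, 3, 12] [292.6 227.8] [0.6137 0.0972 0.052 ]
o [275, 228, 33, 21, 177] [292.4 241.1] [0.6034 0.1297 0.052 ]
o [286, 233, 7, 5, 22] [289.4 235.2] [0.6142 0.1174 0.052 ]
o [297, 232, 5, 5, 16] [298.6 233.9] [0.5963 0.1086 0.052 ]
w [283, 222, 22, 19, 149] [293.4 231.3] [0.6198 0.0775 0.008 ]
w [270, 239, 5, 4, 15] [271.8 240.6] [0.6584 0.1151 0.008 ]
w [274, 255, 2, 2, 4] [274.5 255.5] [0.6397 0.1499 0.008 ]
(472, 816, 3)
```

View pics/c.png

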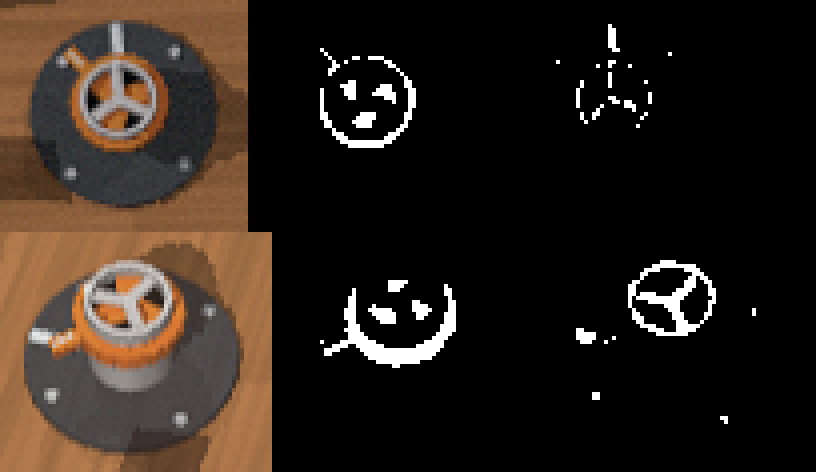

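The crops show the orange tab at upper left in the top view, with its tip at about px (266,182). The white line points up at about px (278,177). Next I measure both angles about the axis in each view.

```bash
cat >> h.py <<'E'
C={"top":np.array([.6053,.1121]),"side":np.array([.6045,.1158])}
def angles(n,im):
    h=cv2.cvtColor(im,cv2.COLOR_RGB2HSV);u0,v0=proj(n,[*C[n],.03]).astype(int);r={}
    for nm,lo,hi,z,r0,r1 in (("tab",(5,140,90),(22,255,255),.046,.034,.046),("line",(0,0,140),(180,70,255),.008,.034,.058)):
        m=cv2.inRange(h,lo,hi);A=[]
        for v in range(v0-40,v0+40):
            for u in range(u0-40,u0+40):
                if m[v,u]:
                    d=ray(n,(u,v),z)[:2]-C[n];a=np.arctan2(d[1],d[0])
                    if r0<np.hypot(*d)<r1 and -.6<a<1.8: A.append((a,np.hypot(*d)))
        A=np.array(A)
        r[nm]=(np.median(A[:,0]).round(3),A[:,0].std().round(3),len(A)) if len(A) else None
    return r
def tool(P,s=None):
    "world point -> mm in tool axes from the present TCP"
    from scipy.spatial.transform import Rotation as R
    s=s or telemetry.get_state();q=s["orientation"];M=R.from_quat([*q[1:],q[0]]).as_matrix()
    return (M.T@(np.array(P)-s["tcp_pos"])*1000).round(1), "y-angle",np.arctan2(M[1,1],M[0,1]).round(3),"tilt",M[:,2].round(4)
E
python3 - <<'E'
from h import *
for n in C:
    print(n,angles(n,cv2.imread(f"pics/{n}0.png")[:,:,::-1].copy()))
print(tool([.605,.1135,.15]))
E
```

```text
Traceback (most recent call last):
  File "h.py", line 24, in angles
    d=ray(n,(u,v),z)[:2]-C[n];a=np.arctan2(d[1],d[0])
      ~~~^^^^^^^^^^^
  File "h.py", line 4, in ray
    p=imaging.camera_params(n);K=p["camera_matrix"];T=p["pose"]
ValueError: time passes only in moves, steps and waits
```

```bash
sed -i 's/imaging.camera_params(n)/CP[n]/; 2a CP={n:imaging.camera_params(n) for n in ("top","side")}' h.py
python3 - <<'E'
from h import *
for n in C:
    print(n,angles(n,cv2.imread(f"pics/{n}0.png")[:,:,::-1].copy()))
print(tool([.605,.1135,.15]))
E
```

```text
top {'tab': (np.float64(0.683), np.float64(0.094), 11), 'line': (np.float64(0.115), np.float64(0.276), 26)}
side {'tab': (np.float64(0.593), np.float64(0.564), 28), 'line': (np.float64(0.009), np.float64(0.361), 28)}
(array([-490. , -201.8,   80.7]), 'y-angle', np.float64(1.106), 'tilt', array([-9.0e-04, -1.3e-03, -1.0e+00]))
```

Request:
step_arm:
  moves:
    - [[-490,-202,60],[0,0,-1.16],85]
    - [[-490,-202,60],[0,0,-1.16],85]
    - [[-490,-202,60],[0,0,-1.16],85]
    - [[-490,-202,60],[0,0,-1.16],85]
    - [[-490,-202,60],[0,0,-1.16],85]
    - [[-490,-202,60],[0,0,-1.16],85]
    - [[-490,-202,60],[0,0,-1.16],85]
    - [[-490,-202,60],[0,0,-1.16],85]
  grip_force: 25

```text
clock: 0.77
tcp_pos: [0.4569, 0.2849, 0.1966]
orientation: [-0.0, -0.224, 0.975, 0.0]
wrist_force: [-0.1, 0.7, 0.9]
finger_gap: 0.085
grip_force: 0.0
```

```bash
python3 -c "
from h import *
print(tool([.605,.1138,.15]))"
```

```text
(array([ -58.5, -218.6,   46.6]), 'y-angle', np.float64(2.023), 'tilt', array([-6.e-04, -1.e-04, -1.e+00]))
```

Request:
step_arm:
  moves:
    - [[-58,-200,40],[0,0,-0.2],85]
    - [[-58,-200,40],[0,0,-0.2],85]
    - [[-58,-200,40],[0,0,-0.2],85]
    - [[-58,-200,40],[0,0,-0.2],85]
    - [[-58,-200,40],[0,0,-0.2],85]
    - [[-58,-200,40],[0,0,-0.2],85]
    - [[-58,-200,40],[0,0,-0.2],85]
    - [[-58,-200,40],[0,0,-0.2],85]

```text
clock: 1.43
tcp_pos: [0.5943, 0.1309, 0.1564]
orientation: [-0.001, -0.317, 0.948, 0.001]
wrist_force: [-0.9, 0.3, 0.7]
finger_gap: 0.0849
grip_force: 0.0
```

```bash
python3 -c "
from h import *
for n in C: cv2.imwrite(f'pics/{n}1.png',imaging.read_camera(n)[:,:,::-1])
a=cv2.imread('pics/top1.png')[140:260,200:360];b=cv2.imread('pics/side1.png')[140:290,220:380]
cv2.imwrite('pics/d1.png',cv2.resize(np.vstack([a,b]),None,fx=2.2,fy=2.2))
print(tool([.605,.1138,.15]))"
```

```text
(array([  2.3, -21.4,   7.2]), 'y-angle', np.float64(2.219), 'tilt', array([-8.e-04,  3.e-04, -1.e+00]))
```

View pics/d1.png

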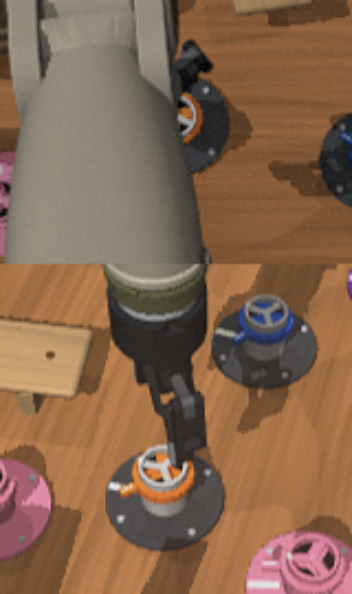

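The arm hides the top view of the port. The side view clearly shows the tab and white line just left of the ring, so I'll use it for checking.

Request:
step_arm:
  moves:
    - [[2,-21,5],[0,0,-0.05],85]
    - [[2,-21,30],[0,0,-0.05],85]
    - [[2,-21,30],[0,0,-0.05],85]
    - [[2,-21,30],[0,0,-0.05],85]
    - [[2,-21,30],[0,0,-0.05],85]

```text
clock: 1.95
tcp_pos: [0.6053, 0.1145, 0.1281]
orientation: [0.0, -0.342, 0.94, 0.0]
wrist_force: [0.1, 0.3, 0.1]
finger_gap: 0.085
grip_force: 0.0
```

```bash
python3 -c "
from h import *
print(tool([.605,.1138,.022]))"
```

```text
(array([  0.7,  -0.3, 106.1]), 'y-angle', np.float64(2.269), 'tilt', array([-1.e-04,  3.e-04, -1.e+00]))
```

Request:
step_arm:
  moves:
    - [[1,0,36],[0,0,0],85]
    - [[1,0,60],[0,0,0],85]
    - [[1,0,80],[0,0,0],85]
    - [[1,0,95],[0,0,0],85]
    - [[1,0,108],[0,0,0],85]
    - [[1,0,108],[0,0,0],85]
    - [[1,0,108],[0,0,0],85]

```text
clock: 2.53
tcp_pos: [0.6051, 0.1132, 0.0198]
orientation: [-0.0, -0.342, 0.94, 0.0]
wrist_force: [0.4, 0.5, 0.7]
finger_gap: 0.0852
grip_force: 0.0
```

```bash
python3 -c "
from h import *
cv2.imwrite('pics/side2.png',imaging.read_camera('side')[:,:,::-1])
b=cv2.imread('pics/side2.png')[180:290,230:360]
cv2.imwrite('pics/d2.png',cv2.resize(b,None,fx=5,fy=5,interpolation=cv2.INTER_CUBIC))
print(tool([.605,.1138,.02]))"
```

```text
(array([0.3, 1. , 0.6]), 'y-angle', np.float64(2.268), 'tilt', array([ 1.6e-03,  2.0e-04, -1.0e+00]))
```

View pics/d2.png

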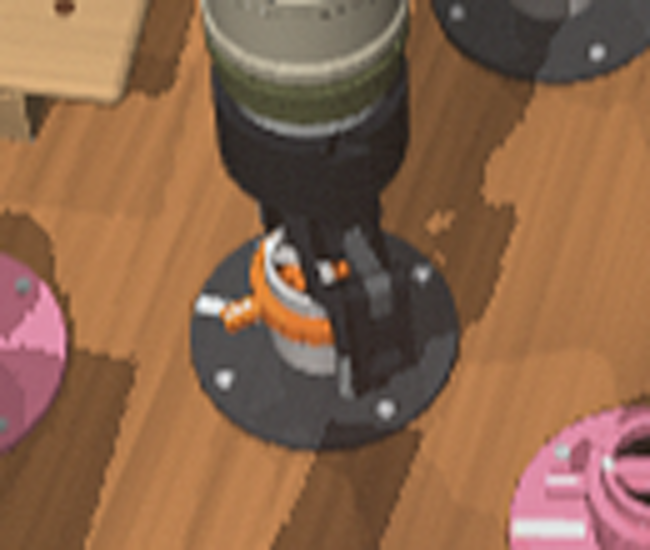

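The fingers straddle the ring with no contact, and the tab at crop (238,315) is clear of them. Now I close gently.

Request:
step_arm:
  moves:
    - [[0,0,0],[0,0,0],66]
    - [[0,0,0],[0,0,0],62]
    - [[0,0,0],[0,0,0],58]
    - [[0,0,0],[0,0,0],56]
    - [[0,0,0],[0,0,0],56]
    - [[0,0,0],[0,0,0],56]
  grip_force: 25

```text
clock: 3.08
tcp_pos: [0.6072, 0.1119, 0.0213]
orientation: [0.002, -0.341, 0.94, -0.001]
wrist_force: [0.1, -2.1, 6.8]
finger_gap: 0.0593
grip_force: 26.4
```

Request:
step_arm:
  moves:
    - [[0,-2.5,-1],[0,0,0],56]
    - [[0,-2.5,-1],[0,0,0.1],56]
    - [[0,-2.5,-1],[0,0,0.2],56]
    - [[0,-2.5,-1],[0,0,0.3],56]
    - [[0,-2.5,-1],[0,0,0.4],56]
    - [[0,-2.5,-1],[0,0,0.5],56]
    - [[0,-2.5,-1],[0,0,0.55],56]
    - [[0,-2.5,-1],[0,0,0.55],56]

```text
clock: 3.75
tcp_pos: [0.6074, 0.1113, 0.0213]
orientation: [0.001, -0.073, 0.997, 0.0]
wrist_force: [-1.0, 3.0, 6.9]
finger_gap: 0.059
grip_force: 27.1
```

```bash
python3 -c "
from h import *
cv2.imwrite('pics/side3.png',imaging.read_camera('side')[:,:,::-1])
b=cv2.imread('pics/side3.png')[200:290,250:340]
cv2.imwrite('pics/d3.png',cv2.resize(b,None,fx=6,fy=6,interpolation=cv2.INTER_CUBIC))
print(tool([.605,.1138,.02]),telemetry.get_state()['wrist_force'])"
```

```text
(array([1.9, 2.8, 1.2]), 'y-angle', np.float64(1.719), 'tilt', array([ 0.0014,  0.0011, -1.    ])) [-0.88615155  3.42867856  5.18617013]
```

View pics/d3.png

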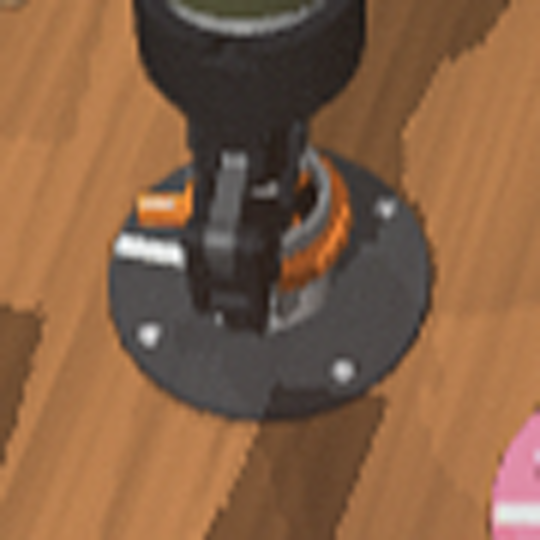

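The side view now shows the tab top at crop (140–190, 205), i.e. px (273–281, 234). The white line runs through crop (120,243) to (182,255), i.e. px (270,240.5) to (280,242.5). Now for the remaining angle.

```bash
cat >> h.py <<'E'
def blob(im,lo,hi,box):
    x0,y0,x1,y1=box;h=cv2.cvtColor(im,cv2.COLOR_RGB2HSV);m=cv2.inRange(h,lo,hi);k=np.zeros_like(m);k[y0:y1,x0:x1]=m[y0:y1,x0:x1]
    n,l,st,ce=cv2.connectedComponentsWithStats(k);i=1+st[1:,4].argmax();return np.argwhere(l==i)[:,::-1].astype(float)
def fitdir(n,uv,z):
    P=np.array([ray(n,p,z)[:2] for p in uv]);vx,vy,x,y=cv2.fitLine(P.astype(np.float32),cv2.DIST_L2,0,.01,.01).ravel()
    if vx<0: vx,vy=-vx,-vy
    d=P.mean(0)-C[n];c=np.array([x,y])-C[n]
    return "fit %.3f bearing %.3f offset_mm %.1f n %d mean"%(np.arctan2(vy,vx),np.arctan2(d[1],d[0]),1000*(vx*c[1]-vy*c[0]),len(P)),P.mean(0).round(4)
E
python3 - <<'E'
from h import *
im=cv2.imread('pics/side3.png')[:,:,::-1].copy()
print(fitdir("side",blob(im,(0,0,140),(180,60,255),(266,236,282,248)),.008))
t=blob(im,(5,120,120),(25,255,255),(270,228,283,239))
print(t.min(0),t.max(0));print(fitdir("side",t,.046))
for c in ((140,192),(140,205),(140,222)):print(ray("side",(c[0]/6+250-.4,c[1]/6+200-.4),.048)[:2]-C["side"])
for z in (.046,.05,):
  for a in (0,.04,.08,.12,.16,.2): print(z,a,[proj("side",[*(C["side"]+r*np.array([np.cos(a),np.sin(a)])),z]).round(1).tolist() for r in(.036,.046)])
im=cv2.imread('pics/side0.png')[:,:,::-1].copy()
print(fitdir("side",blob(im,(0,0,140),(180,60,255),(266,236,278,248)),.008))
im=cv2.imread('pics/top0.png')[:,:,::-1].copy()
print(fitdir("top",blob(im,(0,0,140),(180,60,255),(274,170,284,183)),.008))
E
```

```text
('fit 0.043 bearing -0.022 offset_mm -3.1 n 42 mean', array([0.6524, 0.1147]))
[270. 228.] [281. 237.]
('fit -0.470 bearing 0.009 offset_mm 20.0 n 83 mean', array([0.6479, 0.1162]))
[0.0478647  0.00031812]
[0.04597875 0.00562659]
[0.0435315  0.01251501]
0.046 0 [[278.2, 233.3], [273.9, 232.2]]
0.046 0.04 [[278.0, 233.8], [273.6, 232.9]]
0.046 0.08 [[277.8, 234.4], [273.4, 233.6]]
0.046 0.12 [[277.7, 234.9], [273.2, 234.3]]
0.046 0.16 [[277.6, 235.5], [273.0, 235.0]]
0.046 0.2 [[277.4, 236.0], [272.8, 235.7]]
0.05 0 [[278.1, 232.3], [273.7, 231.2]]
0.05 0.04 [[277.9, 232.8], [273.5, 231.9]]
0.05 0.08 [[277.7, 233.3], [273.2, 232.5]]
0.05 0.12 [[277.6, 233.9], [273.0, 233.2]]
0.05 0.16 [[277.4, 234.4], [272.9, 233.9]]
0.05 0.2 [[277.3, 235.0], [272.7, 234.7]]
('fit 0.162 bearing -0.010 offset_mm -9.3 n 19 mean', array([0.6591, 0.1152]))
('fit 0.115 bearing 0.082 offset_mm -1.6 n 18 mean', array([0.6538, 0.1161]))
```

Request:
step_arm:
  moves:
    - [[0,0,0],[0,0,0.06],56]
    - [[0,0,0],[0,0,0.12],56]
    - [[0,0,0],[0,0,0.12],56]
    - [[0,0,0],[0,0,0.12],56]
    - [[0,0,0],[0,0,0.12],70]
    - [[0,0,0],[0,0,0.12],85]
    - [[0,0,0],[0,0,0.12],85]
    - [[0,0,0],[0,0,0.12],85]

```text
clock: 4.47
tcp_pos: [0.6066, 0.1105, 0.0199]
orientation: [-0.0, -0.013, 1.0, 0.0]
wrist_force: [-0.5, 0.3, -0.1]
finger_gap: 0.0851
grip_force: 0.0
```

Request:
step_arm:
  moves:
    - [[0,0,-20],[0,0,0],85]
    - [[0,0,-60],[0,0,0],85]
    - [[0,0,-100],[0,0,0],85]
    - [[0,40,-125],[0,0,0],85]
    - [[0,80,-125],[0,0,0],85]
    - [[0,120,-125],[0,0,0],85]
    - [[0,160,-125],[0,0,0],85]
    - [[0,200,-125],[0,0,0],85]

```text
clock: 5.13
tcp_pos: [0.6014, 0.3123, 0.1455]
orientation: [0.0, -0.013, 1.0, 0.0]
wrist_force: [1.4, -0.2, 0.4]
finger_gap: 0.085
grip_force: 0.0
```

```bash
python3 -c "
from h import *
A=[]
for n,(x,y) in (('top',(250,166)),('side',(260,212))):
    im=np.mean([imaging.read_camera(n) for _ in range(6)],0).round().astype(np.uint8)[:,:,::-1]
    cv2.imwrite(f'pics/{n}4.png',im);A.append(cv2.resize(im[y:y+62,x:x+66],None,fx=6,fy=6,interpolation=cv2.INTER_CUBIC))
cv2.imwrite('pics/d4.png',np.hstack(A))
s=telemetry.get_state();print(s['tcp_pos'],s['clock'],tool([.607,.1115,.1]))"
```

```text
[0.60191557 0.30942627 0.14534537] 5.7333 (array([  -0.2, -198. ,   45.3]), 'y-angle', np.float64(1.596), 'tilt', array([ 2.e-04,  1.e-04, -1.e+00]))
```

View pics/d4.png

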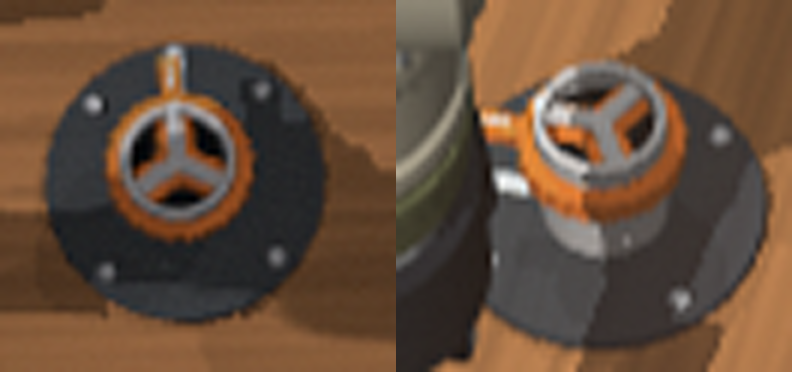

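The top view shows the tab at crop (170,75), almost over the white line, whose outer end is at (175,50). The four foot screws at (93,104), (262,90), (277,257) and (107,272) fix the axis well.

Run:
```python
from h import *
f=lambda c:((c[0]+.5)/6+250-.5,(c[1]+.5)/6+166-.5)
S=np.array([ray("top",f(c),.009)[:2] for c in((93,104),(262,90),(277,257),(107,272))])
c=S.mean(0);a=np.arctan2(*(S-c).T[::-1]);print(c,a,"r",np.hypot(*(S-c).T),"line(if 45deg)",(a-np.array([1,-1,-3,3])*np.pi/4).mean())
C["top"]=c
im=cv2.imread("pics/top4.png")[:,:,::-1].copy();im0=cv2.imread("pics/top0.png")[:,:,::-1].copy()
print("line0",fitdir("top",blob(im0,(0,0,120),(180,70,255),(274,168,284,183)),.008))
h=cv2.cvtColor(im,cv2.COLOR_RGB2HSV);G=cv2.cvtColor(im,cv2.COLOR_RGB2GRAY).astype(float)
# tab: per image row, extent brighter than plate; columns weighted
for v in range(173,186):
    g=np.clip(im[v,268:290,0].astype(float)-75,0,None);u=268+(g*np.arange(22)).sum()/max(g.sum(),1)
    for z in ((.008,) if v<176 else (.05,)):
        d=ray("top",(u,v),z)[:2]-c;print(v,round(u,2),z,"r %.4f ang %.3f"%(np.hypot(*d),np.arctan2(d[1],d[0])),im[v,274:284,0])
# dash on ring top z=.064 and ring centre
for v in range(181,189):
    print(v,im[v,274:284].sum(1)//3)
```

```text
[0.60611902 0.11223436] [ 0.86243537 -0.70626575 -2.27832495  2.43773618] r [0.0512487  0.05084593 0.05112602 0.05088888] line(if 45deg) 0.07889521118554546
line0 ('fit 0.031 bearing 0.081 offset_mm 2.4 n 20 mean', array([0.6535, 0.1161]))
173 277.44 0.008 r 0.0595 ang 0.125 [134 118 104 104 118 117  96  86  87  88]
174 275.28 0.008 r 0.0580 ang 0.225 [ 84  72  64  99 166 159  99  48  51  52]
175 275.27 0.008 r 0.0554 ang 0.237 [ 50  59 103 138 181 172 108  47  52  52]
176 277.23 0.05 r 0.0433 ang 0.125 [ 53  65 124 171 177 173 133  48  52  54]
177 277.95 0.05 r 0.0406 ang 0.090 [ 51  64 124 178 177 169 118  47  55  54]
178 277.91 0.05 r 0.0381 ang 0.099 [ 53  59 111 178 177 168  99  50  55  53]
179 277.99 0.05 r 0.0356 ang 0.100 [ 52  55 101 179 180 169 105  48  53  55]
180 278.16 0.05 r 0.0331 ang 0.095 [ 54  50  82 179 176 167 116  48  51  52]
181 278.51 0.05 r 0.0305 ang 0.075 [ 51  45  75 177 174 172 149  93  72  68]
182 279.45 0.05 r 0.0278 ang -0.002 [104 129 154 173 173 174 170 160 156 158]
183 279.27 0.05 r 0.0253 ang 0.016 [164 166 172 169 177 177 167 166 170 174]
184 278.87 0.05 r 0.0229 ang 0.061 [171 170 166 145 170 144 118 138 168 171]
185 278.62 0.05 r 0.0204 ang 0.099 [167 128 114 114 168 144 125 118 103 132]
181 [ 55  52  62 109 111 107 111  71  59  60]
182 [ 76  87  98 105 119 131 105  98  97 101]
183 [103 113 128 143 171 172 151 148 136 113]
184 [132 158 157 140 173 147 118 137 162 157]
185 [159 128 104 108 167 141 100  90 103 131]
186 [111  63  65 104 170 159 125  58  25  56]
187 [ 41  23  66 119 173 164 138  71  30   8]
188 [ 12  27  83 113 136 130 108  75  39   7]
```

The tab is at about 0.095 rad and the line at 0.08 rad, so they agree to about 1°, which is within measurement noise. The ring is released and the gripper is clear, so I'm handing in.

```bash
python3 -c "
from workcell import env
print(env.hand_in())"
```

```text
the job is handed in; nothing more can be done
None
```

The orange ring is turned so its tab stands over the white index line, to within about 1° in the top view; I released it, backed the gripper well clear, left the blue port alone, and handed the job in.

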